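# Pin the flywheel at its timing mark

### The arm

A 6-joint arm with a two-finger parallel gripper is mounted at the origin on the work surface. World frame = base frame: x ahead of the robot, y to its left, z up, the work surface at z = 0. Lengths are in m, angles in rad, forces in N, time in s.
With the tool pointing down it reaches from about 0.325 to 0.775 m from the base axis. Payload 5.5 kg.
Tool frame: the origin (TCP) lies midway between the tips of the shut fingers; the grasp point (between the pads) lies 19 mm behind it; z points along the fingers, y is the direction in which the jaws open and shut (so a half turn about z gives the same grasp; the last joint's range is limited). The gripper opens to 85 mm and grips with 20 to 120 N. Pads are 22 mm wide; open, the fingers measure 114 mm over their backs; the gripper's body (76 mm by 85 mm) begins 54 mm behind the grasp point. The pads swing forward as they close: fully open they stand 13 mm farther back than shut.
Start: joints at [-1.207, 0.091, 1.231, -0, 1.82, -0.057], TCP at [0.245, -0.548, 0.231] pointing down, gripper open.
Joint ranges: [-2.87, 2.87], [-0.86, 2.18], [0.17, 2.46], [-1.51, 4.65], [0.06, 2.69], [-2.65, 2.65]. Speed limits (rad/s): [2.57, 2.57, 3.01, 3.14, 3.14, 3.14].

### API

Orientations are given as a rotation vector (axis times angle).
In Python, from rig import get_state, grab_frame, camera_info, r gives the robot as it stands.
- The arm moves only by the shell command python3 -m crank 'ROWS' [OPENING] [FORCE]. ROWS is JSON, a list of rows, each a list of 4 numbers: the shift along the world's x, y, z in m, then the turn about the world's z in degrees. A call has exactly 8 rows; each row shifts and turns the commanded pose from where the row before left it; what a row does not reach is not made up. A row lasts 1/12 s, in which the tool goes at most 41.7 mm and 7.16 degrees, less where a joint would pass 70% of its speed; a pose out of reach is approached as far as the arm can. A call is refused whole if a number of a shift passes 0.0417 or a number of a turn 7.16, either way. A call with a gripper value outside its range is refused whole. OPENING is the opening in per cent of the stroke, from 0 (shut) to 100 (fully open), set as the call begins (- or left out, the last holds). The fingers move at their own pace and stop on an object; FORCE is the grip in N (left out, the last holds). Time passes only in rows, so rows that do not move let the fingers close, or fill a call up. It gives the time, the measured TCP pose, the force and the opening at its end, in the units of the state.
- get_state(): the state, without advancing time (a new reading comes with each control period).
- grab_frame(name): name is "scene" or "top" or "wrist"; returns the picture (480x640x3 uint8, red, green, blue); there is no depth.
- camera_info(name): a dict with "fx", "fy", "cx", "cy" (pixels), "world_to_cam" (4x4, takes a point from world to camera coordinates); the wrist camera has in their place "mount" (4x4, takes a point from camera to tool coordinates, whose origin is the TCP and whose axes are the flange's). Camera axes: x right, y down, z forward; pixel columns grow to the right and rows downward; lengths in m; the calibration is good to about 2 mm. A picture is of the moment at which its call begins: read the wrist's pose just before it. camera_info takes no time and is no camera call.
- r.job_done(): hands the job in, once; it reports no verdict.
The state is a dict: "clock": time; "q": joint angles; "qvel": joint speeds; "effort": joint torques, N m; "tcp_pos": TCP position; "ee_rot": TCP orientation; "contact_force": force on the tool from outside, world axes, zero at the start; "moment": the same for the moment, N m; "opening": finger opening in m.
Only numpy, scipy, OpenCV 4.12 (cv2) and the standard library are available. Lean on these libraries where they do the work, as an engineer would, in place of code of your own. Each camera call takes 0.05 s, during which the arm holds its last target. There are 200 camera calls.

### The job

Take the timing pin out of the tool block and stand it in the guide bush over the engine's flywheel. Then turn the flywheel counter-clockwise by its rim, against the springy compression, until its engraved line faces the pointer and the pin drops fully home through it. Feel for it gently and never force the wheel against the pin; keep off the starter clutch in the middle and leave the other two tools in the block.

Things in the scene. Friction and masses are not known exactly. Their poses are not given: they have to be found in the camera images.
- pin_grip (a point): Timing pin, plain steel, 107 mm, 0.08 to 0.15 kg: round ribbed handle 16 mm across, flat top; at its foot a collar 22 mm across, 4 mm thick; below that a shank 10 mm across, 57 mm long, with tapered tip. Point on the axis, 20 mm below the top, 30 mm above the collar's underside, 87 mm above the tip; z to the handle. Starts upright in one hole of the tool block, collar on the block's top.
- drift_grip (a point): Drift punch standing in another hole of the block: bare dark steel rod 9 mm across, flared at the top, rising 60 mm above the block. Point on its axis 30 mm above the block. Stays there.
- awl_grip (a point): Scriber standing in the remaining hole: pear-shaped wooden knob 30 mm across, rising 41 mm above the block. Point on its axis 22 mm above the block. Stays there.
- block_top (a point): Centre of the top of the fixed wooden tool block (62 x 175 mm, 66 mm high), at its middle hole. Three holes in a row along y, 56 mm apart, hold the pin, punch and scriber in any order; x runs across the row, z up.
- bush_mouth (a point): Centre of the mouth of the guide bush, a fixed upright steel tube 27 mm across, on a bracket from outside the rim; bore 11 mm, countersink 17 mm across, 5 mm deep. Mouth 15 mm above the rim, 45 mm above the flywheel's web, 52 mm from its axis. A pin let go in it slides down until its tip rests on the web, collar 12 mm above the mouth; over the timing hole it drops by its weight, collar onto the mouth.
- wheel_centre (a point): On the flywheel's upright axis, level with the rim's top, 210 mm above the bench; fixed to the engine, x towards the cylinder head, z up. The flywheel is a cup: rim 168 mm across outside, 144 inside (wall 12), 30 mm above the flat web within. On the side away from the head (-x) nothing stands near: there the rim can be pinched, one finger in the cup, one outside, and followed round.
- engine: Fixed engine on timbers; origin on the bench under the flywheel's axis. The flywheel's angle is not measured. It must go counter-clockwise from above, 0.55 to 1.05 rad from the start. It is stiff and springs back: at the mark it takes about 7 N at the rim, and if let go it swings back some 0.5 rad unless pinned. Once in, the pin stops it within 0.05 rad either way; pushing on then soon overloads the pin.
- pointer_tip (a point): Tip of the fixed timing pointer, a small steel cone on a post outside the rim, pointing inwards over it, 79 mm from the flywheel's axis, 6 mm above the rim. The engraved line is a dark line 3 mm wide across the rim's top; when it faces the pointer, the 11.5 mm timing hole in the web (14 mm thick, 52 mm from the axis) lies under the bush.
- clutch: Starter clutch on the crank end, a round boss at the middle of the flywheel, 44 mm across, 29 mm high above the web; origin on the axis, level with the web. Not to be touched.
Not all that is in view belongs to the job. What is shaped like the part that bears pin_grip but pink or red is not meant.

How it is judged:
By the outcome, as a careful person would: the job done as asked, in the order asked, and still so for the second after the job is handed in, with the robot touching nothing.
It also fails if it takes over 58 s, if anything falls off the work surface, if the arm or the gripper's body presses on something with over 40 N, if the wrist force passes 120 N, or if a joint passes its speed limit or range.

## Working session

There is one attempt and no reset: what is moved stays moved. The work goes in short steps, Python scripts to look and compute and a shell command to move; the robot and the scene stay as the last step left them, time stands still between calls to the robot, and variables do not carry over. Pictures are saved under pics/ and viewed, about 8 in all and at most 12, crops included, and the job is handed in when it is done.

```bash
ls; mkdir -p pics; python3 - <<'E'
from rig import *
import cv2
s=get_state();print(s)
for n in("scene","top"):
    im=grab_frame(n);cv2.imwrite(f"pics/{n}0.png",im[:,:,::-1]);print(n,camera_info(n))
print(camera_info("wrist"))
E
```

```text
pics
{'clock': 0.0, 'q': array([-1.20668673e+00,  9.18637309e-02,  1.23189934e+00, -4.61179762e-05,
        1.81983708e+00, -5.66657366e-02]), 'qvel': array([ 0.00083728,  0.00118745, -0.00183628, -0.00014052, -0.00024168,
       -0.00063973]), 'effort': array([ 1.01274311e-04, -4.58734846e+01, -4.18018806e+01,  5.44228828e-05,
        1.17086465e-02, -1.67711681e-05]), 'tcp_pos': array([ 0.24497718, -0.54738129,  0.23014038]), 'ee_rot': array([-3.07039090e+00, -6.55656914e-01,  5.51884894e-04]), 'contact_force': array([ 0.96914675, -0.48718007,  0.65130161]), 'moment': array([0.00971372, 0.03387266, 0.04499013]), 'opening': 0.0853763706993654}
scene {'fx': 477.72439853730936, 'fy': 477.72439853730936, 'cx': 327.71585408598463, 'cy': 233.07436449334375, 'world_to_cam': array([[ 0.83474466,  0.5506265 ,  0.00343688, -0.36544043],
       [ 0.38666659, -0.58171631, -0.71560819, -0.12917513],
       [-0.39203354,  0.59867904, -0.69849345,  1.16678657],
       [ 0.        ,  0.        ,  0.        ,  1.        ]])}
top {'fx': 595.2395489932787, 'fy': 595.2395489932787, 'cx': 320.1359128014326, 'cy': 239.41138426052913, 'world_to_cam': array([[ 0.01606831, -0.99986867, -0.00211003, -0.12018227],
       [-0.9829764 , -0.01541048, -0.18308446,  0.50048997],
       [ 0.1830279 ,  0.00501597, -0.98309492,  1.0852669 ],
       [ 0.        ,  0.        ,  0.        ,  1.        ]])}
{'fx': 342.47744365106735, 'fy': 342.47744365106735, 'cx': 318.5189931473433, 'cy': 235.69920361361403, 'mount': array([[-2.60707725e-04, -9.48876326e-01, -3.15647983e-01,
         8.17305606e-02],
       [ 9.99999910e-01, -3.53343125e-04,  2.36248063e-04,
        -3.11048930e-04],
       [-3.35702239e-04, -3.15647893e-01,  9.48876333e-01,
        -1.42802409e-01],
       [ 0.00000000e+00,  0.00000000e+00,  0.00000000e+00,
         1.00000000e+00]])}
```

View pics/top0.png

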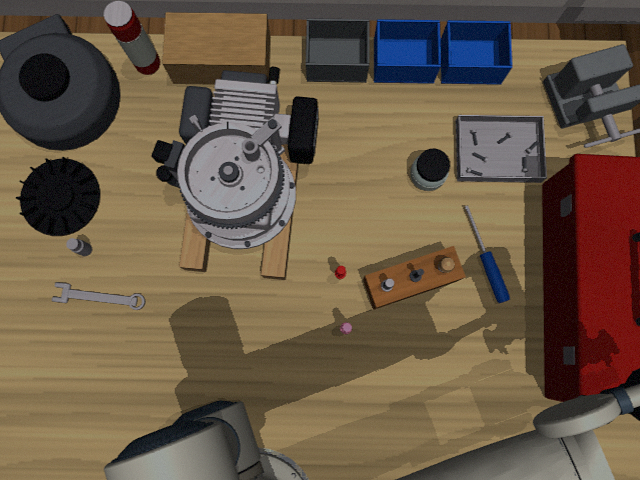

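View pics/scene0.png

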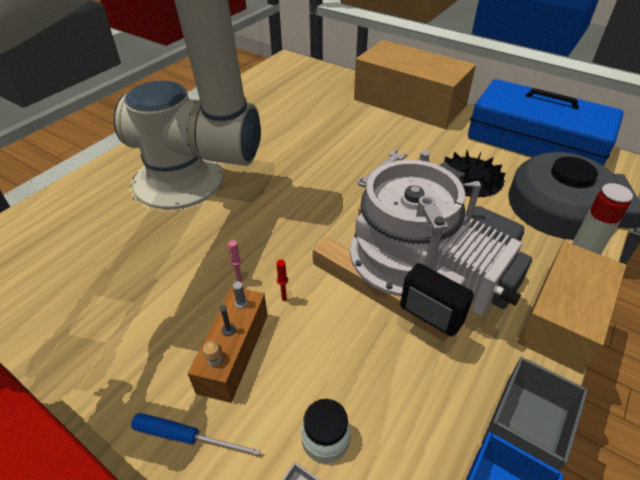

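The top view shows the block around (413,277), with the pin in its left hole at (388,285). The flywheel is at about (230,172) and the bush at about (250,146). The pink and red pins standing loose are decoys. Next, an enlarged view.

```bash
cat > h.py <<'E'
import numpy as np, cv2
from rig import *
from scipy.spatial.transform import Rotation as R
def ray(name,uv,z,wrist_state=None):
    c=camera_info(name)
    d=np.array([(uv[0]-c["cx"])/c["fx"],(uv[1]-c["cy"])/c["fy"],1])
    if name=="wrist":
        T=np.eye(4);T[:3,:3]=R.from_rotvec(wrist_state["ee_rot"]).as_matrix();T[:3,3]=wrist_state["tcp_pos"]
        M=T@c["mount"]
    else: M=np.linalg.inv(c["world_to_cam"])
    o=M[:3,3];d=M[:3,:3]@d
    return o+d*(z-o[2])/d[2]
def proj(name,P,s=None):
    c=camera_info(name)
    if name=="wrist":
        T=np.eye(4);T[:3,:3]=R.from_rotvec(s["ee_rot"]).as_matrix();T[:3,3]=s["tcp_pos"]
        W=np.linalg.inv(T@c["mount"])
    else: W=c["world_to_cam"]
    p=W[:3,:3]@np.asarray(P)+W[:3,3]
    return np.array([c["fx"]*p[0]/p[2]+c["cx"],c["fy"]*p[1]/p[2]+c["cy"]])
E
python3 - <<'E'
from h import *
im=cv2.imread("pics/top0.png")
a=cv2.resize(im[110:240,165:310],None,fx=4,fy=4,interpolation=cv2.INTER_CUBIC) #580x520
b=cv2.resize(im[235:315,355:475],(220*2//2,147),interpolation=cv2.INTER_CUBIC)
out=np.zeros((520,800,3),np.uint8);out[:,:580]=a;out[:147,580:]=b
cv2.imwrite("pics/z1.png",out)
for uv,z in(((388,284),.116),((416,274),.126),((447,263),.107),((230,172),.21),((250,146),.225)):print(uv,ray("top",uv,z))
print(ray("scene",(239,287),.116),ray("scene",(430,203),.225))
E
```

```text
(388, 284) [ 0.41154096 -0.23303038  0.116     ]
(416, 274) [ 0.42870412 -0.28084065  0.126     ]
(447, 263) [ 0.45177156 -0.33933843  0.107     ]
(230, 172) [0.58301458 0.03801258 0.21      ]
(250, 146) [0.62334334 0.00461704 0.225     ]
[ 0.42009777 -0.23674645  0.116     ] [0.63079994 0.00314982 0.225     ]
```

View pics/z1.png

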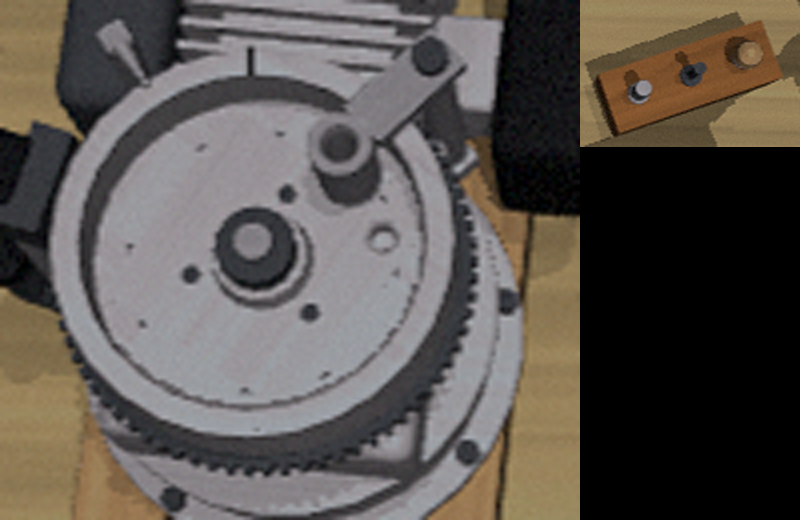

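The enlarged view shows the bush mouth at (250,146), the engraved line at (228,125), the pointer tip at (202,131), the timing hole at (261,170), and the wheel centre near (228,171).

```bash
python3 - <<'E'
from h import *
f=lambda u,v,z:ray("top",(165+(u+.5)/4-.5,110+(v+.5)/4-.5),z)
pts=np.array([f(u,v,.21)[:2] for u,v in((48,245),(456,245),(251,48),(253,438),(110,105),(110,385),(395,385))])
A=np.c_[2*pts,np.ones(len(pts))];c=np.linalg.lstsq(A,(pts**2).sum(1),rcond=None)[0]
C=c[:2];print("C",C,"r",np.sqrt(c[2]+C@C))
for n,u,v,z in(("line",251,62,.21),("ptr",147,82,.216),("bush",341,145,.225),("hole",383,238,.18),("webcentre",253,262,.18)):
    p=f(u,v,z)[:2];d=p-C;print(n,p,np.hypot(*d),np.arctan2(d[1],d[0]))
g=lambda u,v,z:ray("top",(355+(u-580)*120/220,235+v*80/147),z)
print("pin",g(643,88,.116),"drift",g(690,72,.126),"awl",g(749,52,.105))
cor=np.array([g(u,v,.066)[:2] for u,v in((597,77),(762,21),(781,77),(618,133))]);print(cor,cor.mean(0))
E
```

```text
C [0.58704474 0.04160596] r 0.08463508025001719
line [0.66478971 0.04601331] 0.07786978810448268 0.05662929690829237
ptr [0.65299732 0.08796263] 0.08061441068753497 0.6126554857361292
bush [0.62355534 0.0048306 ] 0.05182133749509683 -0.7890108899808818
hole [ 0.59802388 -0.00877677] 0.05156510693229475 -1.3562360217789031
webcentre [0.58652278 0.04632966] 0.004752452090689724 1.6808497249819683
pin [ 0.41353357 -0.23543456  0.116     ] drift [ 0.42835402 -0.27909264  0.126     ] awl [ 0.45153441 -0.34007183  0.105     ]
[[ 0.42955869 -0.19486314]
 [ 0.48925388 -0.36222007]
 [ 0.43248449 -0.37988391]
 [ 0.37389234 -0.21592893]] [ 0.43129735 -0.28822401]
```

```bash
python3 -m crank '[[0.014,0.026,0,7.1],[0.014,0.026,0,7.1],[0.014,0.026,0,7.1],[0.014,0.026,0,7.1],[0.014,0.026,0,7.1],[0.014,0.026,0,7.1],[0.014,0.026,0,7.1],[0.014,0.026,0,7.1]]' 100 40; python3 -m crank '[[0.014,0.026,0,7.1],[0.014,0.026,0,7.1],[0.014,0.026,0,7.1],[0.014,0.026,0,7.1],[0,0,-0.02,0],[0,0,-0.01,0],[0,0,0,0],[0,0,0,0]]'
python3 - <<'E'
from h import *
s=get_state();im=grab_frame("wrist");cv2.imwrite("pics/w1.png",im[:,:,::-1])
M=R.from_rotvec(s["ee_rot"]).as_matrix();print(s["clock"],s["tcp_pos"],M.round(3))
for P in((.413,-.2355,.116),(.4124,-.2355,.066)):print(proj("wrist",P,s))
E
```

```text
clock: 0.77
tcp_pos: [0.3574, -0.3382, 0.2308]
ee_rot: [-2.384, -2.045, 0.0]
contact_force: [0.7, -0.5, -1.0]
opening: 0.0855
clock: 1.43
tcp_pos: [0.4123, -0.2359, 0.2002]
ee_rot: [-1.818, -2.559, 0.001]
contact_force: [0.4, -0.5, -0.3]
opening: 0.0856
1.4333 [ 0.4123293  -0.23588069  0.20017563] [[-0.329  0.944 -0.002]
 [ 0.944  0.329  0.001]
 [ 0.002 -0.002 -1.   ]]
[319.03387612 243.69097465]
[318.37771981 223.50628327]
```

View pics/w1.png

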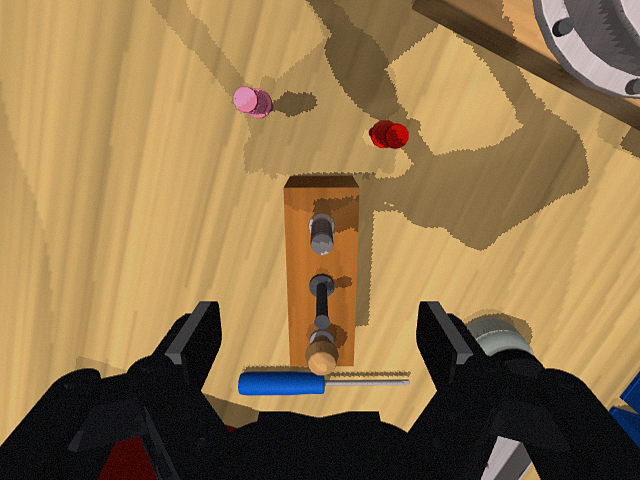

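The wrist view shows the pin top at (322,244), 3 px from the prediction. The grasp line is clear, so I'll descend and grip.

```bash
python3 -m crank '[[0.001,0.0005,-0.03,0],[0,0,-0.03,0],[0,0,-0.03,0],[0,0,-0.02,0],[0,0,-0.013,0],[0,0,0,0],[0,0,0,0],[0,0,0,0]]'; python3 -m crank '[[0,0,0,0],[0,0,0,0],[0,0,0,0],[0,0,0,0],[0,0,0,0],[0,0,0,0],[0,0,0,0],[0,0,0,0]]' 0 50;  python3 -m crank '[[0,0,0.01,0],[0,0,0.02,0],[0,0,0.04,0],[0,0,0.04,0],[0,0,0.04,0],[0,0,0.04,0],[0,0,0.04,0],[0,0,0,0]]'
```

```text
clock: 2.15
tcp_pos: [0.4149, -0.2361, 0.0805]
ee_rot: [1.816, 2.559, 0.0]
contact_force: [0.3, 0.1, 0.8]
opening: 0.0853
clock: 2.82
tcp_pos: [0.4142, -0.2352, 0.0786]
ee_rot: [1.817, 2.562, -0.0]
contact_force: [0.3, 0.9, 2.7]
opening: 0.0144
clock: 3.48
tcp_pos: [0.415, -0.2358, 0.3182]
ee_rot: [1.809, 2.551, 0.001]
contact_force: [0.2, -0.7, -0.2]
opening: 0.0151
```

```bash
python3 -m crank '[[0,0.02,0.0,0],[0,0.04,0,0],[0,0.04,0,0],[0,0.04,0,0],[0.015,0.04,0,0],[0.03,0.03,0,0],[0.03,0.02,0,0],[0.03,0.01,0,0]]'; python3 -m crank '[[0.03,0,0,0],[0.03,0,0,0],[0.025,0,0,0],[0.0185,0,0,0],[0,0,0,0],[0,0,0,0],[0,0,0,0],[0,0,0,0]]'
python3 - <<'E'
from h import *
s=get_state();im=grab_frame("wrist")[:,:,::-1];cv2.imwrite("pics/w2raw.png",im)
cv2.imwrite("pics/w2.png",cv2.resize(im[140:340,220:420],(600,600),interpolation=cv2.INTER_CUBIC))
M=R.from_rotvec(s["ee_rot"]).as_matrix();print(s["clock"],s["tcp_pos"],M.round(3))
for P in((.6235,.0045,.225),s["tcp_pos"]+[0,0,.031],s["tcp_pos"]-[0,0,.0696]):print(proj("wrist",P,s), (proj("wrist",P,s)-[220,140])*3)
E
```

```text
clock: 4.15
tcp_pos: [0.5189, 0.0065, 0.3089]
ee_rot: [1.813, 2.565, 0.002]
contact_force: [-0.1, -0.2, -0.6]
opening: 0.0149
clock: 4.82
tcp_pos: [0.621, 0.0033, 0.3091]
ee_rot: [1.817, 2.562, 0.001]
contact_force: [-0.8, -0.9, -1.7]
opening: 0.0153
4.8167 [0.62096745 0.00328396 0.30910234] [[-0.331  0.944  0.001]
 [ 0.944  0.331 -0.   ]
 [-0.     0.001 -1.   ]]
[321.62149005 243.24256599] [304.86447014 309.72769798]
[317.18190501 344.83434013] [291.54571503 614.5030204 ]
[317.61855605 251.05457019] [292.85566814 333.16371056]
```

View pics/w2.png

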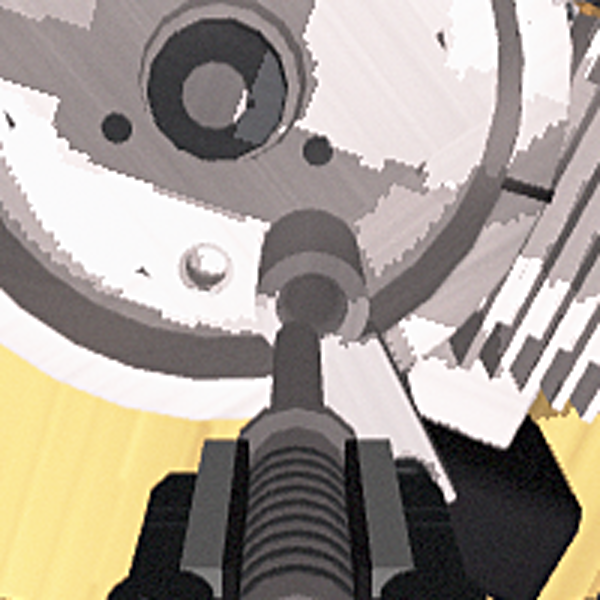

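The wrist view shows the pin tip at crop (297,330), just short and left of the bush mouth at (313,298).

```bash
python3 - <<'E'
from h import *
s=get_state()
m=ray("wrist",(220+313/3,140+298/3),.225,s);t=ray("wrist",(220+297/3,140+330/3),s["tcp_pos"][2]-.0696,s);print(m,t,m-t)
E
```

```text
[0.62435801 0.00779366 0.225     ] [0.62158615 0.00428035 0.23970163] [ 0.00277186  0.00351332 -0.01470163]
```

```bash
python3 -m crank '[[0.003,0.003,0,0],[0,0,-0.004,0],[0,0,-0.004,0],[0,0,-0.004,0],[0,0,-0.003,0],[0,0,-0.002,0],[0,0,-0.002,0],[0,0,0,0]]'
python3 - <<'E'
from h import *
s=get_state();im=grab_frame("wrist")[:,:,::-1]
cv2.imwrite("pics/w3.png",cv2.resize(im[180:300,260:380],(480,480),interpolation=cv2.INTER_CUBIC));print(s["tcp_pos"],s["contact_force"],s["moment"])
E
```

```text
clock: 5.53
tcp_pos: [0.6246, 0.0063, 0.2886]
ee_rot: [-1.817, -2.562, 0.001]
contact_force: [0.2, 0.9, -0.6]
opening: 0.0147
[0.6245592  0.00627457 0.28858358] [ 0.18200418  0.88298987 -0.60896204] [-0.03844198 -0.00891701 -0.02995699]
```

View pics/w3.png

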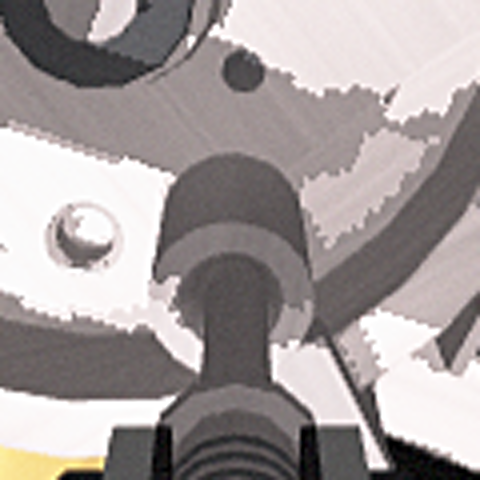

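The tip has entered the countersink with the shank centred, so I'll continue down.

```bash
python3 -m crank '[[0,0,-0.0015,0],[0,0,-0.0015,0],[0,0,-0.0015,0],[0,0,-0.0015,0],[0,0,-0.002,0],[0,0,-0.002,0],[0,0,-0.002,0],[0,0,0,0]]'
```

```text
clock: 6.25
tcp_pos: [0.6245, 0.0062, 0.2766]
ee_rot: [-1.817, -2.562, 0.001]
contact_force: [-1.2, -1.3, -0.6]
opening: 0.0143
```

```bash
python3 -m crank '[[0,0,-0.003,0],[0,0,-0.003,0],[0,0,-0.003,0],[0,0,-0.003,0],[0,0,-0.003,0],[0,0,-0.003,0],[0,0,-0.003,0],[0,0,-0.002,0]]';python3 -m crank '[[0,0,0,0],[0,0,0,0],[0,0,0,0],[0,0,0,0],[0,0,0,0],[0,0,0,0],[0,0,0,0],[0,0,0,0]]' 45; python3 -m crank '[[0,0,0.01,0],[0,0,0.03,0],[0,0,0.04,0],[0,0,0.02,0],[-0.03,0,0,0],[-0.035,0.01,0,0],[-0.035,0.015,0,0],[-0.017,0.015,0,0]]'
python3 - <<'E'
from h import *
s=get_state();print(s["tcp_pos"]);im=grab_frame("top")[:,:,::-1];im2=grab_frame("scene")[:,:,::-1]
cv2.imwrite("pics/scene1.png",im2)
o=np.hstack([cv2.resize(im[100:240,165:310],(400,386),interpolation=cv2.INTER_CUBIC),cv2.resize(im2[120:261,346:492],(400,386),interpolation=cv2.INTER_CUBIC)])
cv2.imwrite("pics/c1.png",o)
E
```

```text
clock: 6.92
tcp_pos: [0.6246, 0.0062, 0.2538]
ee_rot: [-1.817, -2.562, 0.001]
contact_force: [-3.6, -2.1, 0.7]
opening: 0.015
clock: 7.58
tcp_pos: [0.6248, 0.0064, 0.2543]
ee_rot: [1.817, 2.562, 0.0]
contact_force: [-0.1, -0.5, -0.4]
opening: 0.0381
clock: 8.25
tcp_pos: [0.5051, 0.0464, 0.3564]
ee_rot: [1.818, 2.561, 0.002]
contact_force: [-0.8, 0.2, -0.4]
opening: 0.0383
[0.50509838 0.04640805 0.35636232]
```

View pics/c1.png

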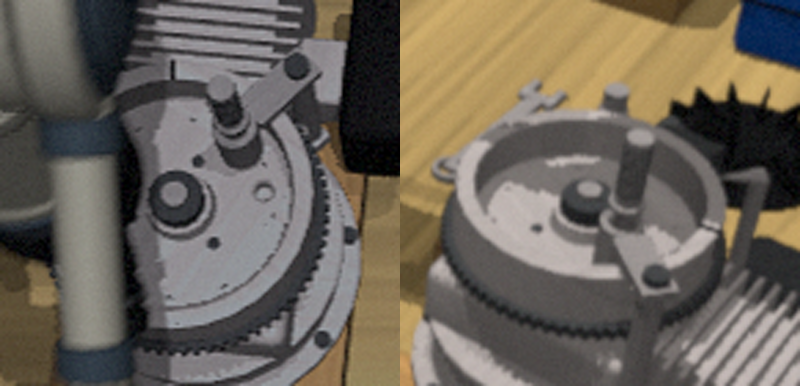

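The pin stands in the bush with its collar above the mouth, and the -x side of the rim is free. I'll approach the rim at 160°.

```bash
python3 -m crank '[[0.002,0.004,0,-6.55],[0.002,0.004,0,-6.55],[0.002,0.004,0,-6.55],[0.002,0.004,0,-6.55],[0.0017,0.004,0,-6.55],[0,0.0033,0,-6.55],[0,0,-0.03,0],[0,0,-0.04,0]]';python3 -m crank '[[0,0,-0.035,0],[0,0,-0.02,0],[0,0,-0.01,0],[0,0,-0.01,0],[0,0,-0.006,0],[0,0,-0.006,0],[0,0,-0.006,0],[0,0,0,0]]'
```

```text
clock: 9.02
tcp_pos: [0.5194, 0.0695, 0.2881]
ee_rot: [2.57, 1.799, 0.012]
contact_force: [0.9, 0.2, 0.1]
opening: 0.0386
clock: 9.68
tcp_pos: [0.5175, 0.0696, 0.191]
ee_rot: [2.573, 1.802, -0.0]
contact_force: [0.3, -0.0, -0.1]
opening: 0.0385
```

```bash
python3 -m crank '[[-0.0025,0,0,0],[0,0,0,0],[0,0,0,0],[0,0,0,0],[0,0,0,0],[0,0,0,0],[0,0,0,0],[0,0,0,0]]' 0 60
python3 - <<'E'
import numpy as np
from rig import get_state
s=get_state();p=s["tcp_pos"][:2];print(s["tcp_pos"],s["contact_force"],s["moment"])
C=np.array([.588,.043]);d=p-C;r=np.hypot(*d);a=np.arctan2(d[1],d[0]);print(r,np.degrees(a))
for k in range(0,40,4):
    b=a+np.radians(k);print(k,((.078)*np.array([np.cos(b),np.sin(b)])-.078*np.array([np.cos(a),np.sin(a)])).round(4))
E
```

```text
clock: 10.35
tcp_pos: [0.5141, 0.0695, 0.1924]
ee_rot: [-2.574, -1.801, 0.002]
contact_force: [-5.3, -0.5, 3.6]
opening: 0.0105
[0.51406608 0.06945046 0.19240767] [-5.32822295 -0.51450388  3.59198723] [-0.0619003   0.96123436 -0.43665512]
0.0785229364805589 160.31492085891756
0 [0. 0.]
4 [-0.0017 -0.0052]
8 [-0.0029 -0.0105]
12 [-0.0039 -0.0158]
16 [-0.0044 -0.0213]
20 [-0.0046 -0.0267]
24 [-0.0043 -0.0321]
28 [-0.0037 -0.0376]
32 [-0.0028 -0.0429]
36 [-0.0014 -0.0482]
```

```bash
python3 -m crank '[[-0.0009,-0.0026,0,2],[-0.0008,-0.0026,0,2],[-0.0007,-0.0026,0,2],[-0.0006,-0.0027,0,2],[-0.0005,-0.0026,0,2],[-0.0004,-0.0027,0,2],[-0.0003,-0.0027,0,2],[-0.0002,-0.0028,0,2]]'
```

```text
clock: 11.02
tcp_pos: [0.5093, 0.0483, 0.1924]
ee_rot: [-2.295, -2.143, 0.002]
contact_force: [-7.3, 0.2, 3.4]
opening: 0.0107
```

```bash
python3 -m crank '[[-0.0001,-0.002,0,1.5],[-0.0001,-0.002,0,1.5],[0,-0.002,0,1.5],[0,-0.0021,0,1.5],[0.0001,-0.002,0,1.5],[0.0002,-0.002,0,1.5],[0.0003,-0.0021,0,1.5],[0.0003,-0.002,0,1.5]]'
python3 - <<'E'
from h import *
s=get_state();p=s["tcp_pos"][:2]-[.588,.043];print(s["tcp_pos"],s["contact_force"],np.degrees(np.arctan2(p[1],p[0])),R.from_rotvec(s["ee_rot"]).as_matrix()[:2,1])
im=grab_frame("top")[:,:,::-1];im2=grab_frame("scene")[:,:,::-1]
cv2.imwrite("pics/scene2.png",im2)
o=np.hstack([cv2.resize(im[100:240,165:310],(400,386),interpolation=cv2.INTER_CUBIC),cv2.resize(im2[120:261,346:492],(400,386),interpolation=cv2.INTER_CUBIC)])
cv2.imwrite("pics/c2.png",o)
E
```

```text
clock: 11.68
tcp_pos: [0.5098, 0.032, 0.1924]
ee_rot: [-2.059, -2.37, 0.003]
contact_force: [-9.0, -0.2, 3.8]
opening: 0.0108
[0.50976421 0.0319567  0.19240737] [-8.9735613  -0.20573499  3.78659029] -171.965547711946 [0.99017376 0.13982016]
```

View pics/c2.png

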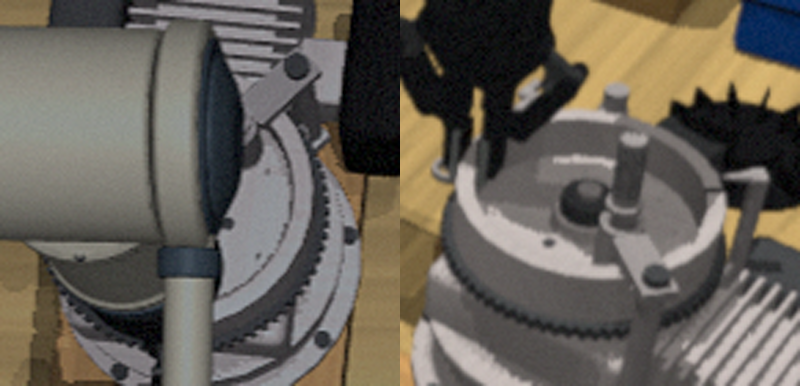

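The line at (714,188) is now close to the pointer at (722,178), with a few degrees left and the pin still up. I'll creep on and track the pin's height in the scene camera by template matching.

```bash
cat > pin.py <<'E'
from h import *
a=cv2.imread("pics/scene2.png");t=a[166:192,566-140:590-140] if 0 else a[164:196,423:446]
s=get_state();im=np.ascontiguousarray(grab_frame("scene")[:,:,::-1]);cv2.imwrite("pics/cur.png",im)
w=im[150:225,413:456];m=cv2.matchTemplate(w,t,cv2.TM_CCOEFF_NORMED);_,v,_,l=cv2.minMaxLoc(m)
p=s["tcp_pos"][:2]-[.588,.043]
print("pin shift px",l[0]-10,l[1]-14,round(v,3),"ang",np.degrees(np.arctan2(p[1],p[0])).round(2),"F",s["contact_force"].round(1),"M",s["moment"].round(2))
E
python3 pin.py
python3 -m crank '[[0.0001,-0.0007,0,0.5],[0.0001,-0.0007,0,0.5],[0.0001,-0.0007,0,0.5],[0.0001,-0.0007,0,0.5],[0.0001,-0.0007,0,0.5],[0,0,0,0],[0,0,0,0],[0,0,0,0]]'; python3 pin.py
python3 - <<'E'
from h import *
C=[.588,.043]
u=lambda x,y:(346+x*146/400,120+y*141/386)
for n,xy,z in(("line",(713,188),.21),("ptr",(722,179),.216)):
    p=ray("scene",u(*xy),z)[:2]-C;print(n,np.hypot(*p),np.degrees(np.arctan2(p[1],p[0])))
E
```

```text
pin shift px 0 0 0.996 ang -171.7 F [-8.1 -1.   3.7] M [-0.25  1.33 -0.32]
clock: 12.5
tcp_pos: [0.5103, 0.0283, 0.1924]
ee_rot: [-2.009, -2.414, 0.003]
contact_force: [-8.7, -1.2, 3.3]
opening: 0.011
pin shift px 1 6 0.653 ang -169.31 F [-8.7 -1.2  3.3] M [-0.09  1.34 -0.34]
line 0.32573528807945695 33.28380654702642
ptr 0.3294692045477965 33.53782817108611
```

The template match says the pin moved down about 6 px, so it may have dropped. I'll look.

```bash
python3 - <<'E'
import cv2
im=cv2.imread("pics/cur.png")
cv2.imwrite("pics/c3.png",cv2.resize(im[130:250,360:500],(700,600),interpolation=cv2.INTER_CUBIC))
E
```

```text
(no output)
```

View pics/c3.png

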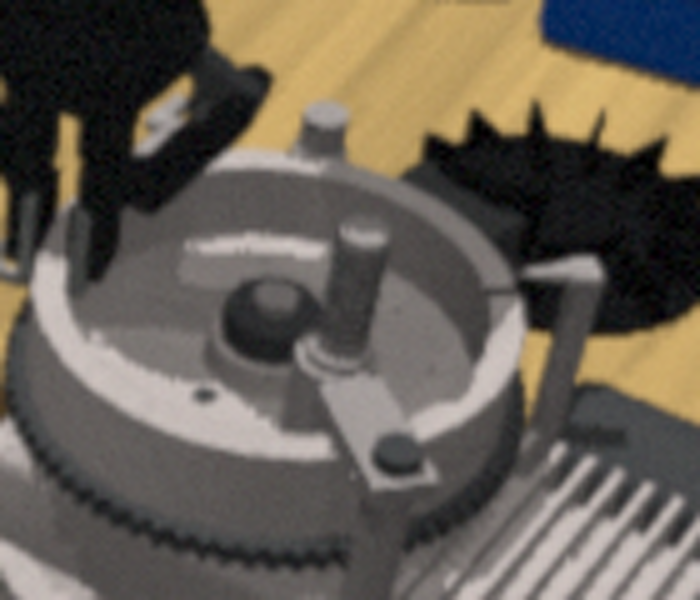

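The pin has dropped and the line at (500,290) is near the pointer at (525,272). I'll check that the drop was the full 12 mm.

```bash
python3 - <<'E'
from h import *
for z in(.287,.275):
    p=proj("scene",(.6243,.0055,z));print(z,p,(p-[360,130])*5)
p=proj("scene",(.6243,.0055,.225));print((p-[360,130])*5)
c=[.588,.043,.21]
for k in(26,30,34): print(k,(proj("scene",np.add(c,[.078*np.cos(np.radians(k)),.078*np.sin(np.radians(k)),0]))-[360,130])*5)
E
python3 pin.py
```

```text
0.287 [432.9702052  169.56924636] [364.85102601 197.84623182]
0.275 [431.74014741 175.8899765 ] [358.70073706 229.44988252]
[334.51924079 353.70803816]
26 [509.77938209 308.8439807 ]
30 [508.08267417 298.70017233]
34 [505.27933708 288.60811459]
pin shift px 1 6 0.652 ang -169.32 F [-7.4 -0.9  4.1] M [-0.08  1.33 -0.34]
```

The drop matches the full 12 mm: 6 px measured against 6.3 expected, with the top at the predicted pixel. I'll ease the wheel back a little onto the pin, then release slowly.

```bash
python3 -m crank '[[-0.0001,0.0004,0,-0.3],[-0.0001,0.0004,0,-0.3],[-0.0001,0.0004,0,-0.3],[-0.0001,0.0004,0,-0.3],[0,0.0004,0,-0.3],[0,0,0,0],[0,0,0,0],[0,0,0,0]]'; python3 pin.py
```

```text
clock: 13.27
tcp_pos: [0.5101, 0.0296, 0.1924]
ee_rot: [-2.041, -2.388, 0.004]
contact_force: [-7.8, -4.6, 3.6]
opening: 0.0106
pin shift px 1 6 0.668 ang -170.22 F [-7.8 -4.6  3.6] M [-0.56  1.19  0.01]
```

The back-off is resisted (Fy went from -1 to -5 N), so the pin holds the wheel. I'll release.

```bash
python3 -m crank '[[0,0,0,0],[0,0,0,0],[0,0,0,0],[0,0,0,0],[0,0,0,0],[0,0,0,0],[0,0,0,0],[0,0,0,0]]' 45; python3 -m crank '[[0,0,0.01,0],[0,0,0.02,0],[0,0,0.03,0],[0,0,0.04,0],[0,0,0.04,0],[-0.02,-0.02,0.01,0],[-0.03,-0.04,0,0],[-0.03,-0.04,0,0]]';python3 -m crank '[[-0.03,-0.04,0,0],[-0.03,-0.04,0,0],[0,-0.04,0,0],[0,-0.04,0,0],[0,-0.03,0,0],[0,0,0,0],[0,0,0,0],[0,0,0,0]]'; python3 pin.py
python3 - <<'E'
from h import *
im=grab_frame("top")[:,:,::-1];b=cv2.imread("pics/cur.png")
o=np.hstack([cv2.resize(im[100:310,165:475],(460,312),interpolation=cv2.INTER_CUBIC),cv2.resize(b[130:250,360:500],(340,312),interpolation=cv2.INTER_CUBIC)])
cv2.imwrite("pics/c4.png",o)
E
```

```text
clock: 13.98
tcp_pos: [0.5113, 0.0306, 0.1913]
ee_rot: [2.04, 2.389, 0.0]
contact_force: [0.2, 0.2, -0.3]
opening: 0.0384
clock: 14.65
tcp_pos: [0.4409, -0.0563, 0.3434]
ee_rot: [2.035, 2.39, 0.002]
contact_force: [0.7, -1.3, -0.6]
opening: 0.0387
clock: 15.32
tcp_pos: [0.3912, -0.2325, 0.3419]
ee_rot: [2.04, 2.388, 0.001]
contact_force: [0.3, 0.9, 1.3]
opening: 0.0384
pin shift px 2 2 0.647 ang -125.53 F [0.3 0.9 1.3] M [-0.01  0.03 -0.02]
```

View pics/c4.png

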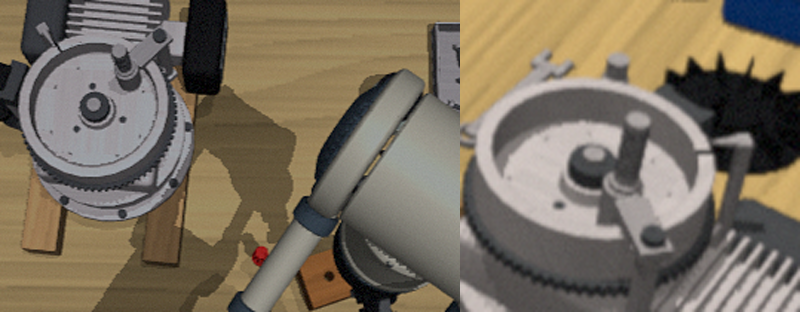

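Pin top is at raw (433,175), against 175.9 predicted when home and 169.6 when up. I'll confirm with a template taken under the same lighting (scene1).

```bash
python3 - <<'E'
from h import *
a=cv2.imread("pics/scene1.png")
im=np.ascontiguousarray(grab_frame("scene")[:,:,::-1])
for y0,y1 in((164,180),(164,196)):
    t=a[y0:y1,423:446];w=im[y0-14:y1+20,413:456];m=cv2.matchTemplate(w,t,cv2.TM_CCOEFF_NORMED)
    _,v,_,l=cv2.minMaxLoc(m);print(l[0]-10,l[1]-14,round(v,3))
s=get_state();print(s["clock"],s["contact_force"])
cv2.imwrite("pics/c5.png",cv2.resize(np.hstack([a[155:225,400:470],im[155:225,400:470]]),(800,400),interpolation=cv2.INTER_CUBIC))
E
```

```text
0 6 0.44
1 -1 0.593
15.4667 [ 0.31914118  0.24464553 -0.03471238]
```

View pics/c5.png

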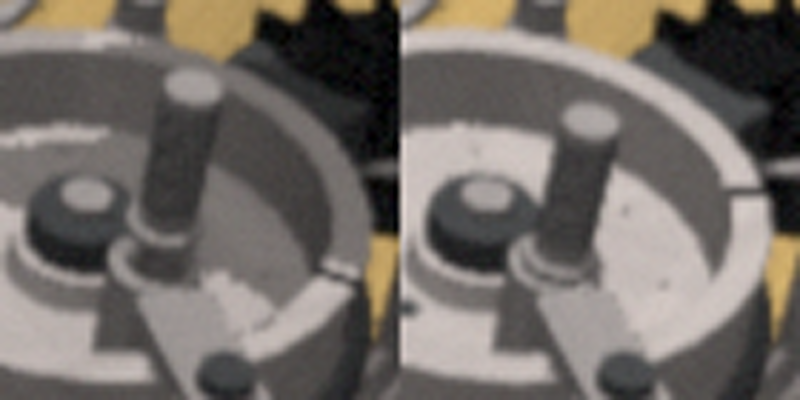

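The comparison is clear. On the left the pin is up, with its top at (193,88) and a gap under the collar. On the right it is home, with its top at (593,120) and the collar on the mouth; the 32 px difference is 5.6 raw px, and the line is at the pointer.

```bash
python3 -c "
from rig import r
print(r.job_done())"
```

```text
the job is handed in; nothing more can be done
None
```

The timing pin is fully home through the flywheel and the wheel stays at its mark; I handed the job in at about 15.5 s of the 58 s.

- **What I did:** I took the pin from its hole in the tool block, stood it in the guide bush and released it. I then pinched the rim on the side away from the head and turned the wheel counter-clockwise by about 0.54 rad. The pin dropped as I crept the last 2.5°. I eased the wheel back about 1° until the pin resisted (about 5 N), opened the fingers and moved clear.
- **Last pictures:** The collar sits on the bush mouth and the engraved line is at the pointer. The pin's top came down 5.6–6 px in the scene camera, against 6.3 px expected for the full 12 mm. The wheel did not spring back after release, and the measured force on the tool is about zero.
- **Checks that disagreed:**
  - After release, two of the three automatic image matches for pin height disagreed (shifts of 2 and -1 px, against 6 px for the third). All three scored low because the lighting had changed, so I judged by the direct side-by-side picture.
  - The wrist showed almost no tangential force while turning, where about 7 N was expected at the mark.
  - The arm hid the drift punch and scriber in the last top view. I did not check them again, though nothing in the moves touched them.

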